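# Hardness check on a soap bar

### The arm

A 6-joint arm with a two-finger parallel gripper is mounted at the origin on the work surface. World frame = base frame: x ahead of the robot, y to its left, z up, the work surface at z = 0. Lengths are in m, angles in rad, forces in N, time in s.
With the tool pointing down it reaches from about 0.3 to 0.75 m from the base axis. Payload 8.5 kg.
Tool frame: the origin (TCP) lies at the very end of the fingers, on their centre line; the grasp point (between the pads) lies behind it (robot.tcp_to_grasp is the z of the grasp point in the tool frame, in m); z points along the fingers, y is the line along which they close (so a half turn about z gives the same grasp; the last joint's range is limited). The gripper opens to 88 mm and grips with 3 to 60 N. Pads are 18 mm wide; open, the fingers measure 123 mm over their backs; the gripper's body (75 mm by 187 mm) begins 45 mm behind the grasp point.
Start: joints at [-1.562, 0.381, 1.297, -0, 1.464, -0.215], TCP at [0.122, -0.536, 0.239] pointing down, gripper open.
Joint ranges: [-3.11, 3.11], [-0.89, 2.33], [0.22, 2.48], [-1.42, 4.56], [0.17, 2.85], [-2.88, 2.88]. Speed limits (rad/s): [2.39, 2.39, 3.14, 3.14, 3.14, 3.14].

### API

Orientations are given as a unit quaternion [w, x, y, z].
In Python, from cell import robot, vision, job gives the robot as it stands.
- The arm moves only by the tool move_arm, never from a script. Its argument "rows" is a list of rows, each an object of numbers: "tx", "ty", "tz": the shift along the tool's x, y, z in mm; "spin": the turn about the tool's z in rad; "grip": the closure, from 0 (fully open) to 1 (shut). A call has 1 to 5 rows; each row shifts and turns the commanded pose from where the row before left it, along the tool's axes as they then stand; what a row does not reach is not made up. A row lasts 1/10 s, in which the tool goes at most 50 mm and 8.59 degrees, less where a joint would pass 70% of its speed; a pose out of reach is approached as far as the arm can. A call with a gripper value outside its range is refused whole. The fingers move at their own pace and stop on an object; "grip_force" is the grip in N (left out, the last holds). Time passes only in rows, so rows that do not move let the fingers close. It gives the time, the measured TCP pose, the force, the opening and the grip force at its end, in the units of the state.
- robot.read_state(): the state, without advancing time (a new reading comes with each control period).
- vision.camera(name): name is "side" or "top"; returns (picture, depth): 384x512x3 uint8, blue, green, red; 384x512 float32, m along the optical axis (not along the pixel's ray), 0 where there is no reading.
- vision.calibration(name): a dict with "mtx" (3x3 intrinsics, pixels), "dist_coeffs" ([k1, k2, p1, p2, k3] as OpenCV has them; the pictures are not rectified), "R" (3x3) and "t" (3): a world point X has camera coordinates R X + t. Camera axes: x right, y down, z forward; pixel columns grow to the right and rows downward; lengths in m; the calibration is good to about 2 mm. A picture is of the moment at which its call begins. calibration takes no time and is no camera call.
- job.sign_off(): hands the job in; it is judged then, once.
The state is a dict: "time_s": time; "joint_positions": joint angles; "joint_vel": joint speeds; "effort": joint torques, N m; "eef_pos": TCP position; "orientation": TCP orientation; "ft_force": force on the tool from outside, world axes, zero at the start; "moment": the same for the moment, N m; "width": opening from 0.0 (shut) to 1.0 (fully open); "grip_force": force on a finger pad.
Only numpy, scipy, OpenCV 4.12 (cv2) and the standard library are available. Lean on these libraries where they do the work, as an engineer would, in place of code of your own. Each camera call takes 0.05 s, during which the arm holds its last target. There are 200 camera calls.

### The job

Take the hardness gauge out of its holder block and gently press its tip on the ring mark of the soap bar, holding the gauge square to that sloping face, until its plunger is about half way in. Finish while still holding it there, steady, with the gripper: do not put it down or let go. Leave the bar marked with a cross and everything else lying on the table alone.

Things in the scene. Friction and masses are not known exactly. Their poses are not given: they have to be found in the camera images.
- gauge: Hardness gauge, about 0.17 kg, round, bare metal, upright in the holder block. Origin: centre of its collar's underside; z along its axis, away from the tip (up in the holder). Collar 40 mm diameter, z 0 to 6 mm; above it the barrel to grip, 28 mm diameter, to z 70 (small cap to 73); below it a sleeve, 18 mm diameter, to z -25, and the thin plunger, out to z -45. Its yaw does not matter.
- gauge_tip (a point): Centre of the flat end of the gauge's plunger (6 mm diameter steel pin); moves with the plunger. Its frame is parallel to the gauge's.
- plunger (a joint): How far the gauge's plunger is pushed in, m: 0 fully out, 0.016 at its stop. A spring pushes it out: 1 N to start moving, plus 0.3 N per mm (about 3.4 N half way in, at 8 mm; 5.8 N at the stop).
- holder: Wooden holder block, 80 x 80 x 60 mm, standing on the table, does not move. Origin: centre of its underside. A vertical 25 mm through hole in its centre holds the gauge, whose collar rests on the block's top, 60 mm above the table.
- ring_bar: White soap bar with a ring mark, 86 x 58 x 26 mm, fixed on a plywood rest (base 130 x 90 mm) sloping 25 degrees; the low edge faces the robot within 26 degrees. Origin: centre of the bar's underside, 45 mm above the table; x up the slope (86 mm side), y level across it, z square to the bar's face, leaning 25 degrees from vertical towards the low edge. Face at z 26 mm. Immovable.
- ring_mark (a point): Centre of the ring mark, a thin dark inked circle of 21 mm diameter on the face of that bar, at x 12, y -8, z 26 mm in the bar's frame. Its frame is parallel to the bar's.
- cross_bar: The other soap bar on a rest of the same kind, with the same frame and sizes but marked with a cross (an X of 25 mm strokes) instead of a ring. Not to be touched. The two rests may stand either way round, left or right.
- stamp: Bystander: turned dark wooden hand stamp standing upright, 34 mm foot, 88 mm tall, beyond and between the two rests; origin under its centre.
- tape: Bystander: roll of clear tape lying flat, 96 mm diameter, 24 mm high; origin under its centre.
- soap_low: Bystander: loose soap bar, 86 x 58 x 26 mm, lower of a stack of two; origin under its centre.
- soap_high: Bystander: loose soap bar of the same size, on top of the stack; origin under its centre.
- scissors: Bystander: scissors lying flat, 150 mm long, 9 mm high, on the left; origin near the pivot, at table height.
- pen: Bystander: marker pen lying flat, 123 mm long, 17 mm thick, on the right; origin under its middle.
Mind the look-alikes: they are no part of the job. Leave any blue look-alike of the gauge alone. Several things look just like the holder: the one meant starts farthest from the robot's base.

How it is judged:
By the outcome, as a careful person would: the job done as asked, in the order asked, and still so for the second after the job is handed in, while the arm keeps its last pose, push and grip.
It also fails if it takes over 35 s, if anything falls off the work surface, if the arm or the gripper's body presses on something with over 40 N, if the wrist force passes 120 N, or if a joint passes its speed limit or range.

## Working session

There is one attempt and no reset: what is moved stays moved. The work goes in short steps, Python scripts to look and compute and a tool call to move; the robot and the scene stay as the last step left them, time stands still between calls to the robot, and variables do not carry over. Pictures are saved under pics/ and viewed, at most 10 in all, crops included, and the job is handed in when it is done.

Besides the shell and the picture viewer there is one more tool, called after "Emit:" by a JSON object that holds its "name" and its "arguments". move_arm: Moves the arm, as the interface text tells. Its arguments: {"type":"object","properties":{"rows":{"type":"array"},"grip_force":{"type":"number"}},"required":["rows"]}

```bash
ls; mkdir -p pics; python3 - <<'E'
from cell import robot, vision, job
import cv2, numpy as np
for n in ("top","side"):
    p,d=vision.camera(n); cv2.imwrite(f"pics/{n}0.png",p); np.savez(f"{n}0.npz",p=p,d=d)
    c=vision.calibration(n); print(n,{k:np.round(v,3).tolist() for k,v in c.items()})
print(robot.tcp_to_grasp); print(robot.read_state())
E
```

```text
pics
top {'mtx': [[348.932, 0.0, 253.073], [0.0, 348.932, 197.55], [0.0, 0.0, 1.0]], 'dist_coeffs': [-0.039, 0.0, 0.0, 0.0, 0.0], 'R': [[0.008, -1.0, -0.012], [-0.99, -0.007, -0.139], [0.139, 0.013, -0.99]], 't': [-0.005, 0.579, 0.935]}
side {'mtx': [[369.006, 0.0, 255.082], [0.0, 369.006, 190.232], [0.0, 0.0, 1.0]], 'dist_coeffs': [-0.068, 0.0, 0.0, 0.0, 0.0], 'R': [[-0.872, -0.489, 0.018], [-0.383, 0.658, -0.648], [0.305, -0.572, -0.761]], 't': [0.515, 0.27, 0.849]}
-0.0187
{'time_s': 0.1, 'joint_positions': array([-1.56228591e+00,  3.81081287e-01,  1.29812413e+00, -1.99701187e-06,
        1.46356645e+00, -2.15314436e-01]), 'joint_vel': array([ 0.00142815, -0.00123374, -0.00227928,  0.00166439,  0.00012033,
       -0.00024162]), 'effort': array([ 4.18545227e-03, -4.38648891e+01, -2.24908751e+01,  7.14945467e-02,
        3.42425541e-02, -7.56077407e-05]), 'eef_pos': array([ 0.12206582, -0.53604265,  0.23824544]), 'orientation': array([-5.86560200e-04,  9.93744153e-01,  1.11679055e-01,  5.98705547e-05]), 'ft_force': array([0.23649219, 1.79678644, 0.1066312 ]), 'moment': array([ 0.0024412 , -0.02167707,  0.00042319]), 'grip_force': 0.0, 'width': 1.0028577201910565}
```

View pics/top0.png

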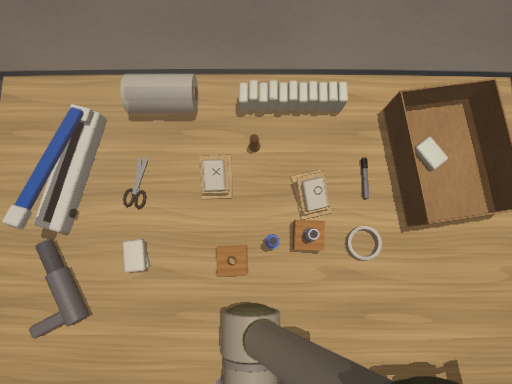

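View pics/side0.png

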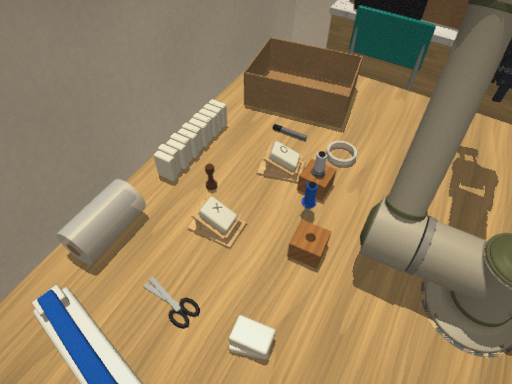

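The top view shows the gauge in the far holder at about (311,236), the ring bar at (315,193) with its ring at (318,190), the blue look-alike at (272,242) and an empty holder at (232,261). The cross bar is on the left at (214,176). The side view agrees: gauge (320,165), ring (283,150).

The moves can't tilt the tool, so I'll have to pivot the gauge by 25° in the grip, against the holder's hole edge.

```bash
cat > h.py <<'E'
import cv2, numpy as np
from cell import robot, vision, job
def ray(n,uv):
    c=vision.calibration(n); R=np.array(c["R"]);t=np.array(c["t"])
    x=cv2.undistortPoints(np.array(uv,float).reshape(-1,1,2),np.array(c["mtx"]),np.array(c["dist_coeffs"])).reshape(-1,2)
    return -R.T@t, np.c_[x,np.ones(len(x))]@R
def onz(n,uv,z):
    o,d=ray(n,uv); return o+d*((z-o[2])/d[:,2])[:,None]
def onplane(n,uv,p,nrm):
    o,d=ray(n,uv); return o+d*(((p-o)@nrm)/(d@nrm))[:,None]
def tri(ua,ub):
    A=[];b=[]
    for n,u in(("top",ua),("side",ub)):
        o,d=ray(n,[u]); d=d[0]/np.linalg.norm(d[0]); M=np.eye(3)-np.outer(d,d); A.append(M);b.append(M@o)
    return np.linalg.solve(sum(A),sum(b))
def cloud(n,d,box):
    u0,v0,u1,v1=box; vv,uu=np.mgrid[v0:v1,u0:u1]; z=d[v0:v1,u0:u1].ravel()
    o,r=ray(n,np.c_[uu.ravel(),vv.ravel()]); return (o+r*z[:,None]).reshape(v1-v0,u1-u0,3)
E
python3 - <<'E'
from h import *
for n,b in (("top",(285,165,345,260)),("side",(250,135,345,225))):
    z=np.load(n+"0.npz"); p,d=z["p"],z["d"]
    u0,v0,u1,v1=b
    c=cv2.resize(p[v0:v1,u0:u1],None,fx=6,fy=6,interpolation=cv2.INTER_CUBIC); cv2.imwrite(f"pics/{n}c.png",c)
    C=cloud(n,d,b); hsv=cv2.cvtColor(p,cv2.COLOR_BGR2HSV)[v0:v1,u0:u1]
    w=((hsv[...,1]<60)&(hsv[...,2]>150)).astype(np.uint8)
    k,l,s,ce=cv2.connectedComponentsWithStats(w)
    for i in range(1,k):
        if s[i,4]>60:
            m=l==i; P=C[m]; P=P[abs(P[:,2]-np.median(P[:,2]))<.03]
            cc=P.mean(0); nr=np.linalg.svd(P-cc)[2][2]; nr*=np.sign(nr[2])
            print(n,s[i],ce[i]+[u0,v0],cc.round(4),"n",nr.round(3))
            cn=max(cv2.findContours(m.astype(np.uint8),0,2)[0],key=cv2.contourArea); r=cv2.minAreaRect(cn); print(r, (cv2.boxPoints(r)+[u0,v0]).round(1).tolist())
    wd=((hsv[...,0]<15)&(hsv[...,1]>120)).astype(np.uint8)
    g=C[(C[...,2]>.12)&(C[...,2]<.145)]; print("gauge top pts",len(g),g.mean(0) if len(g) else 0)
    t=C[(C[...,2]>.054)&(C[...,2]<.064)&(wd>0)]; print("holder top",len(t),t.min(0),t.max(0),t.mean(0))
E
```

```text
top [ 18  12  24  34 586] [314.86518771 193.19112628] [ 0.5882 -0.1685  0.0694] n [-0.37  -0.131  0.92 ]
((30.215999603271484, 28.18800163269043), (30.857742309570312, 20.392940521240234), 79.69515228271484) [[302.4, 179.8], [322.5, 176.2], [328.0, 206.5], [307.9, 210.2]]
gauge top pts 101 [ 0.47593129 -0.15096182  0.13088998]
holder top 128 [ 0.43814081 -0.19051842  0.05442245] [ 0.51599602 -0.11441224  0.06350394] [ 0.47602509 -0.15265622  0.05964475]
side [ 20   7  29  25 386] [284.81865285 153.68393782] [ 0.5847 -0.1624  0.0698] n [-0.393 -0.07   0.917]
((35.15480422973633, 18.795373916625977), (29.612083435058594, 14.426399230957031), 27.645973205566406) [[268.7, 153.3], [275.4, 140.5], [301.6, 154.3], [294.9, 167.1]]
side [77  6 18 21 97] [334.31958763 150.5257732 ] [ 0.4757 -0.2991  0.0239] n [-0.012 -0.016  1.   ]
((85.5, 16.0), (20.0, 17.0), 90.0) [[327.0, 141.0], [344.0, 141.0], [344.0, 161.0], [327.0, 161.0]]
gauge top pts 91 [ 0.47441933 -0.14315247  0.1293149 ]
holder top 213 [ 0.42434999 -0.18980342  0.0547859 ] [0.51546022 0.03277376 0.06373659] [ 0.46994095 -0.13385619  0.05991445]
```

```bash
python3 - <<'E'
import cv2,numpy as np
a=cv2.imread("pics/topc.png");b=cv2.imread("pics/sidec.png");h=max(a.shape[0],b.shape[0])
f=lambda i:cv2.copyMakeBorder(i,0,h-i.shape[0],0,0,cv2.BORDER_CONSTANT)
o=np.hstack([f(a)[:, :], f(b)]); print(a.shape,b.shape,o.shape); s=800/o.shape[1]; o=cv2.resize(o,None,fx=s,fy=s); cv2.imwrite("pics/both.png",o);print(s,o.shape)
E
```

```text
(570, 360, 3) (540, 570, 3) (570, 930, 3)
0.8602150537634409 (490, 800, 3)
```

View pics/both.png

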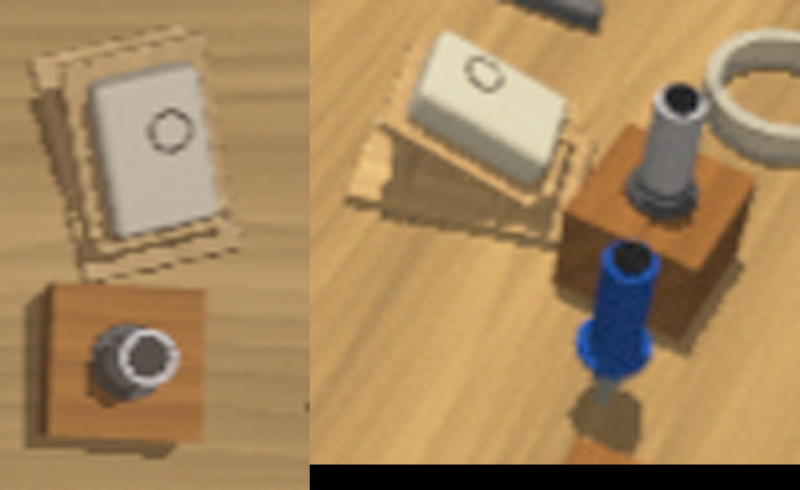

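The crops show the ring at top px (317.6,189.7) and side px (283.4,148.7). The gauge cap is at top (313.0,233.7) and side (321.6,153.7).

```bash
python3 - <<'E'
from h import *
rt,rs=(317.6,189.7),(283.4,148.7); gt,gs=(313.,233.7),(321.6,153.7)
print("ring",onz("top",[rt],.0736),onz("side",[rs],.0736),tri(rt,rs))
print("cap",onz("top",[gt],.133),onz("side",[gs],.133),tri(gt,gs))
nr=np.array([-.39,-.1,.917]);nr/=np.linalg.norm(nr)
B=onplane("top",[[302.4,179.8],[322.5,176.2],[328,206.5],[307.9,210.2]],np.array([.588,-.1685,.0694]),nr)
print(B.round(4)); e=(B[0]+B[1]-B[2]-B[3]); print("upslope yaw deg",np.degrees(np.arctan2(e[1],e[0])),np.linalg.norm(e)/2)
z=np.load("top0.npz");p,d=z["p"],z["d"]; hsv=cv2.cvtColor(p,cv2.COLOR_BGR2HSV)
m=(hsv[...,0]>100)&(hsv[...,0]<130)&(hsv[...,1]>120); m[:,:255]=0; m[:,290:]=0
C=cloud("top",d,(0,0,512,384))[m]; print("blue",len(C),C[C[:,2]>C[:,2].max()-.015].mean(0),C.min(0),C.max(0))
# plane face of bar from depth, eroded, both cams
for n,c in(("top",(314.9,193.2)),("side",(284.8,153.7))):
    z=np.load(n+"0.npz")
    C=cloud(n,z["d"],(int(c[0])-7,int(c[1])-8,int(c[0])+8,int(c[1])+9) if n=="top" else (int(c[0])-7,int(c[1])-4,int(c[0])+8,int(c[1])+5)).reshape(-1,3)
    A=np.c_[C[:,:2],np.ones(len(C))]; q=np.linalg.lstsq(A,C[:,2],rcond=None)[0]; print(n,"tilt",np.degrees(np.arctan(np.hypot(*q[:2]))),"yaw",np.degrees(np.arctan2(q[1],q[0])),"res",(C[:,2]-A@q).std())
st=robot.read_state(); print(st["eef_pos"],st["orientation"])
E
```

```text
ring [[ 0.59727931 -0.17527112  0.0736    ]] [[ 0.59605685 -0.17530224  0.0736    ]] [ 0.59675559 -0.17547516  0.07332202]
cap [[ 0.47647605 -0.15163101  0.133     ]] [[ 0.47526062 -0.15066789  0.133     ]] [ 0.47607408 -0.15196318  0.13164861]
[[ 0.6215 -0.1326  0.0876]
 [ 0.632  -0.1869  0.0861]
 [ 0.5544 -0.2071  0.0509]
 [ 0.5436 -0.1514  0.0524]]
upslope yaw deg 14.031863110804261 0.08756199570081356
blue 37 [ 0.45702963 -0.05432421  0.11451042] [ 0.44014151 -0.06555173  0.04760835] [ 0.47535345 -0.03666826  0.11686303]
top tilt 25.147033138702035 yaw 14.018296064206368 res 0.001777427938379848
side tilt 42.95695162517796 yaw 116.64521017273884 res 0.010092775384138806
[ 0.12206582 -0.53604265  0.23824544] [-5.86560200e-04  9.93744153e-01  1.11679055e-01  5.98705547e-05]
```

Emit:
{"name": "move_arm", "arguments": {"rows": [{"tx": 36, "ty": -24, "spin": -0.021, "grip": 0}, {"tx": 36, "ty": -24}, {"tx": 36, "ty": -24}, {"tx": 36, "ty": -24}, {"tx": 36, "ty": -24}]}}

```text
$.rows[0]: bad value
```

Emit:
{"name": "move_arm", "arguments": {"rows": [{"tx": 36, "ty": -24}, {"tx": 36, "ty": -24}, {"tx": 36, "ty": -24}, {"tx": 36, "ty": -24}, {"tx": 36, "ty": -24}]}}

```text
$.rows[0]: bad value
```

Emit:
{"name": "move_arm", "arguments": {"rows": [{"tx": 36, "ty": -24}, {"tx": 36, "ty": -24}, {}, {}]}}

```text
$.rows[0]: bad value
```

Emit:
{"name": "move_arm", "arguments": {"rows": [{"tx": 36, "ty": -24, "tz": 0, "spin": -0.021, "grip": 0}, {"tx": 36, "ty": -24, "tz": 0, "spin": 0, "grip": 0}, {"tx": 36, "ty": -24, "tz": 0, "spin": 0, "grip": 0}, {"tx": 36, "ty": -24, "tz": 0, "spin": 0, "grip": 0}, {"tx": 36, "ty": -24, "tz": 0, "spin": 0, "grip": 0}]}}

```text
time_s: 0.6
eef_pos: [0.2691, -0.3753, 0.2385]
orientation: [-0.0, 0.993, 0.122, -0.0]
ft_force: [0.4, 0.1, 0.2]
width: 0.998
grip_force: 0.0
```

Emit:
{"name": "move_arm", "arguments": {"rows": [{"tx": 36, "ty": -24, "tz": 0, "spin": 0, "grip": 0}, {"tx": 36, "ty": -24, "tz": 0, "spin": 0, "grip": 0}, {"tx": 36, "ty": -24, "tz": 0, "spin": 0, "grip": 0}, {"tx": 36, "ty": -24, "tz": 0, "spin": 0, "grip": 0}, {"tx": 36, "ty": -24, "tz": 0, "spin": 0, "grip": 0}]}}

```text
time_s: 1.1
eef_pos: [0.4147, -0.2152, 0.2387]
orientation: [-0.0, 0.993, 0.122, -0.0]
ft_force: [0.1, -0.7, -0.1]
width: 1.001
grip_force: 0.0
```

Emit:
{"name": "move_arm", "arguments": {"rows": [{"tx": 36, "ty": -24, "tz": 0, "spin": 0, "grip": 0}, {"tx": 36, "ty": -24, "tz": 0, "spin": 0, "grip": 0}, {"tx": 0, "ty": 0, "tz": 0, "spin": 0, "grip": 0}, {"tx": 0, "ty": 0, "tz": 0, "spin": 0, "grip": 0}]}}

```text
time_s: 1.5
eef_pos: [0.4721, -0.1522, 0.2384]
orientation: [-0.0, 0.992, 0.123, -0.0]
ft_force: [-0.0, -0.4, 0.5]
width: 1.002
grip_force: 0.0
```

Emit:
{"name": "move_arm", "arguments": {"rows": [{"tx": 4, "ty": 0, "tz": 35, "spin": 0, "grip": 0}, {"tx": 0, "ty": 0, "tz": 40, "spin": 0, "grip": 0}, {"tx": 0, "ty": 0, "tz": 40, "spin": 0, "grip": 0}, {"tx": 0, "ty": 0, "tz": 40, "spin": 0, "grip": 0}, {"tx": 0, "ty": 0, "tz": 0, "spin": 0, "grip": 0.3}]}}

```text
time_s: 2.0
eef_pos: [0.4731, -0.1518, 0.0802]
orientation: [-0.003, 0.993, 0.121, -0.004]
ft_force: [-0.1, 0.1, 0.1]
width: 0.932
grip_force: 0.0
```

Emit:
{"name": "move_arm", "arguments": {"rows": [{"tx": 0, "ty": 0, "tz": 0, "spin": 0, "grip": 0.8}, {"tx": 0, "ty": 0, "tz": 0, "spin": 0, "grip": 0.8}, {"tx": 0, "ty": 0, "tz": 0, "spin": 0, "grip": 0.8}, {"tx": 0, "ty": 0, "tz": 0, "spin": 0, "grip": 0.8}, {"tx": 0, "ty": 0, "tz": 0, "spin": 0, "grip": 0.8}], "grip_force": 10}}

```text
time_s: 2.5
eef_pos: [0.4761, -0.1519, 0.0845]
orientation: [0.0, 0.993, 0.122, 0.001]
ft_force: [0.3, 0.1, 0.3]
width: 0.48
grip_force: 0.0
```

Emit:
{"name": "move_arm", "arguments": {"rows": [{"tx": 0, "ty": 0, "tz": 0, "spin": 0, "grip": 0.8}, {"tx": 0, "ty": 0, "tz": 0, "spin": 0, "grip": 0.8}, {"tx": 0, "ty": 0, "tz": 0, "spin": 0, "grip": 0.8}, {"tx": 0, "ty": 0, "tz": 0, "spin": 0, "grip": 0.8}, {"tx": 0, "ty": 0, "tz": 0, "spin": 0, "grip": 0.8}]}}

```text
time_s: 3.0
eef_pos: [0.4761, -0.1519, 0.0839]
orientation: [0.0, 0.993, 0.122, 0.0]
ft_force: [-0.0, 0.3, 3.0]
width: 0.311
grip_force: 10.0
```

Emit:
{"name": "move_arm", "arguments": {"rows": [{"tx": 0, "ty": 0, "tz": -8, "spin": 0, "grip": 0.8}, {"tx": 0, "ty": 0, "tz": -7, "spin": 0, "grip": 0.8}, {"tx": 0, "ty": 0, "tz": 0, "spin": 0, "grip": 0.8}, {"tx": -4, "ty": 0, "tz": 0, "spin": 0, "grip": 0.8}, {"tx": -4, "ty": 0, "tz": 0, "spin": 0, "grip": 0.8}]}}

```text
time_s: 3.5
eef_pos: [0.4685, -0.1539, 0.0989]
orientation: [0.0, 0.993, 0.122, 0.001]
ft_force: [3.7, 0.5, 0.2]
width: 0.312
grip_force: 10.0
```

Emit:
{"name": "move_arm", "arguments": {"rows": [{"tx": -3, "ty": 0, "tz": 0, "spin": 0, "grip": 0.8}, {"tx": -3, "ty": 0, "tz": 0, "spin": 0, "grip": 0.8}, {"tx": 0, "ty": 0, "tz": 0, "spin": 0, "grip": 0.8}, {"tx": 0, "ty": 0, "tz": 0, "spin": 0, "grip": 0.8}, {"tx": 0, "ty": 0, "tz": 0, "spin": 0, "grip": 0.8}]}}

```text
time_s: 4.0
eef_pos: [0.4623, -0.1553, 0.0987]
orientation: [0.0, 0.993, 0.122, -0.0]
ft_force: [2.7, -0.6, -0.0]
width: 0.315
grip_force: 10.0
```

```bash
python3 - <<'E'
from h import *
o=[]
for n,b in (("top",(270,195,350,275)),("side",(280,110,360,190))):
    p,d=vision.camera(n); np.savez(n+"1.npz",p=p,d=d); u0,v0,u1,v1=b
    o.append(cv2.resize(p[v0:v1,u0:u1],None,fx=5,fy=5,interpolation=cv2.INTER_CUBIC))
cv2.imwrite("pics/piv1.png",np.hstack(o)); s=robot.read_state(); print(s["eef_pos"],s["ft_force"],s["moment"])
E
```

```text
[ 0.46235243 -0.15528693  0.09868084] [ 2.0983806  -1.02346688  0.62464588] [-0.17150516 -0.43291422 -0.04235781]
```

View pics/piv1.png

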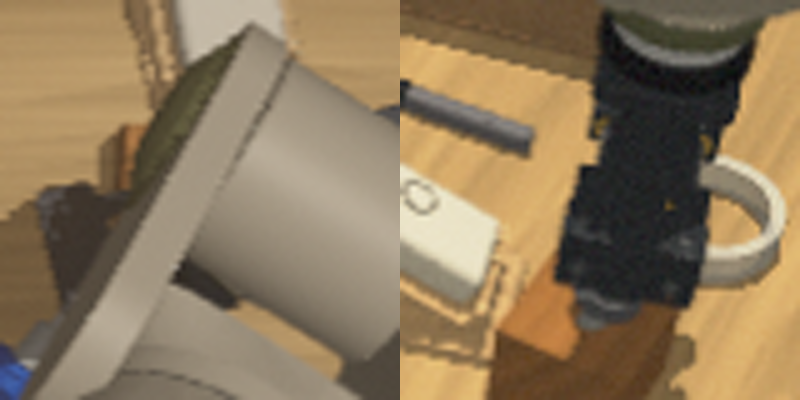

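The top view is blocked by the arm. The side view shows only the collar at the hole edge. The roughly 2–3 N contact force fits a pivot under way, so I'll carry on.

Emit:
{"name": "move_arm", "arguments": {"rows": [{"tx": -3, "ty": 0, "tz": 0, "spin": 0, "grip": 0.8}, {"tx": -3, "ty": 0, "tz": 0, "spin": 0, "grip": 0.8}, {"tx": -3, "ty": 0, "tz": 0, "spin": 0, "grip": 0.8}, {"tx": -3, "ty": 0, "tz": 0, "spin": 0, "grip": 0.8}, {"tx": -3, "ty": 0, "tz": 0, "spin": 0, "grip": 0.8}]}}

```text
time_s: 4.6
eef_pos: [0.4472, -0.1587, 0.0986]
orientation: [-0.0, 0.993, 0.122, -0.0]
ft_force: [1.8, -0.8, -2.2]
width: 0.312
grip_force: 10.0
```

Emit:
{"name": "move_arm", "arguments": {"rows": [{"tx": 0, "ty": 0, "tz": 0, "spin": 0, "grip": 0.8}, {"tx": 0, "ty": 0, "tz": 0, "spin": 0, "grip": 0.8}], "grip_force": 30}}

```text
time_s: 4.8
eef_pos: [0.4475, -0.1587, 0.0987]
orientation: [-0.0, 0.993, 0.122, -0.0]
ft_force: [2.1, -0.3, -1.7]
width: 0.308
grip_force: 30.0
```

Emit:
{"name": "move_arm", "arguments": {"rows": [{"tx": 0, "ty": 0, "tz": -10, "spin": 0, "grip": 0.8}, {"tx": 0, "ty": 0, "tz": -30, "spin": 0, "grip": 0.8}, {"tx": 0, "ty": 0, "tz": -40, "spin": 0, "grip": 0.8}, {"tx": 0, "ty": 0, "tz": -20, "spin": 0, "grip": 0.8}, {"tx": 0, "ty": 0, "tz": 0, "spin": 0, "grip": 0.8}], "grip_force": 40}}

```text
time_s: 5.3
eef_pos: [0.4485, -0.1592, 0.2016]
orientation: [0.002, 0.992, 0.122, 0.002]
ft_force: [0.4, -0.8, -2.5]
width: 0.303
grip_force: 40.0
```

Emit:
{"name": "move_arm", "arguments": {"rows": [{"tx": 0, "ty": 0, "tz": 0, "spin": 0, "grip": 0.8}, {"tx": 0, "ty": 0, "tz": 0, "spin": 0, "grip": 0.8}]}}

```text
time_s: 5.5
eef_pos: [0.4471, -0.1584, 0.1974]
orientation: [-0.001, 0.993, 0.122, -0.001]
ft_force: [0.6, 0.5, -2.2]
width: 0.305
grip_force: 40.0
```

```bash
python3 - <<'E'
from h import *
n="side"; s=robot.read_state(); e=s["eef_pos"]; print(e,s["ft_force"])
p,d=vision.camera(n); np.savez("side2.npz",p=p,d=d,e=e)
c=vision.calibration(n); uv=cv2.projectPoints(np.array([e]),cv2.Rodrigues(np.array(c["R"]))[0],np.array(c["t"]),np.array(c["mtx"]),np.array(c["dist_coeffs"]))[0].ravel(); print(uv)
u0,v0=int(uv[0])-50,int(uv[1])-35; print(u0,v0)
cv2.imwrite("pics/l2.png",cv2.resize(p[v0:v0+75,u0:u0+100],None,fx=8,fy=8,interpolation=cv2.INTER_CUBIC))
E
```

```text
[ 0.44713089 -0.15844477  0.19741063] [ 0.62433306  0.46682415 -2.18039064]
[336.99139655 137.35462287]
286 102
```

View pics/l2.png

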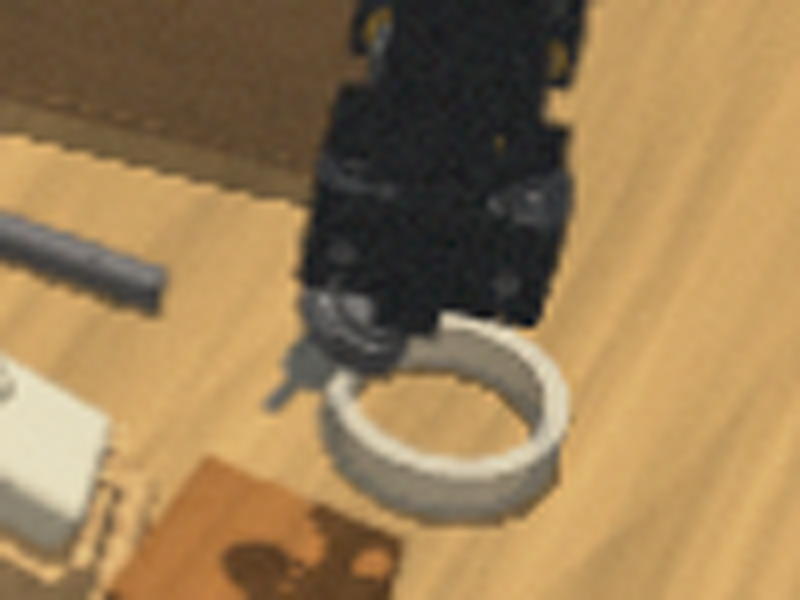

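The gauge is held leaning: the tip is at crop (270,407), which is px (319.3,152.4), and the sleeve end is near crop (295,383).

```bash
python3 - <<'E'
from h import *
z=np.load("side2.npz"); e=z["e"]; y=np.radians(14); u=np.array([np.cos(y),np.sin(y),0]); w=np.array([np.sin(y),-np.cos(y),0])
P=e+[0,0,.0187]
px=lambda q:[286+(q[0]+.5)/8-.5,102+(q[1]+.5)/8-.5]
T=onplane("side",[px((270,407)),px((295,383)),px((312,362)),px((353,326))],P,w)
for t in T:
    v=t-P; print("along u, z:",(v@u*1e3).round(1),(v[2]*1e3).round(1),"r",(np.linalg.norm(v)*1e3).round(1),"tilt",np.degrees(np.arctan2(v@u,-v[2])).round(1))
c=vision.calibration("side"); pr=lambda X:cv2.projectPoints(np.array(X),cv2.Rodrigues(np.array(c["R"]))[0],np.array(c["t"]),np.array(c["mtx"]),np.array(c["dist_coeffs"]))[0].reshape(-1,2)
for th in (20,25,30):
    a=np.radians(th); ax=-u*np.sin(a)+np.array([0,0,np.cos(a)])
    print(th,((pr([P-ax*.0876,P-ax*.0676,P-ax*.0426])-[286,102])*8).round(0).tolist())
p=z["p"]
# grey thin sleeve/plunger pixel mask PCA
hsv=cv2.cvtColor(p,cv2.COLOR_BGR2HSV)[140:156,316:332]; print(hsv[...,1])
E
```

```text
along u, z: 35.8 -81.0 r 88.5 tilt 23.8
along u, z: 29.4 -68.3 r 74.4 tilt 23.3
along u, z: 25.4 -57.9 r 63.2 tilt 23.7
along u, z: 15.0 -39.4 r 42.2 tilt 20.9
20 [[283.0, 410.0], [313.0, 373.0], [351.0, 324.0]]
25 [[263.0, 399.0], [297.0, 364.0], [341.0, 319.0]]
30 [[245.0, 388.0], [283.0, 355.0], [331.0, 313.0]]
[[129 130 131 132 129 128 127 100   6  14  21  16  23  19  13  15]
 [129 129 127 127 129 125 127 107  10   9  11  12  15  10  12  11]
 [127 129 127 128 127 128 127 115  65   0   8   9   6   7   8  23]
 [128 129 129 129 132 128 126 112  69  12  10  11  21  11  11  15]
 [128 130 126 129 129 128 117  82  13   8  15  12  13  12   8  13]
 [130 128 130 130 128 118  83  26  20  18   8   0  13  13  16  17]
 [126 130 131 131 129  95  37  20  19  16  22  17  10  35  22  13]
 [127 128 129 132 123  82  23  24  16  16  14  24  14  16  17   9]
 [128 129 131 132 129  90  22  22  22  24  20  27  40  37  30  25]
 [127 130 129 129 126 106  42  18  24  22  30  42  49  44  47  79]
 [129 127 127 125  99  47  41  78  71  56  48  48  43  40  68 111]
 [132 125 129 100  39  30  95 124 124 117  92  43  41  45  76 127]
 [129 129 114  70  41  95 126 129 128 118  90  42  42  43  73 114]
 [126 129 124 104 101 125 130 129 126 106  73  49  43  46  60 100]
 [127 127 124 125 126 128 127 128 127 109  74  49  42  49  48  68]
 [127 125 127 128 126 127 128 126 126 115  79  50  53  53  52  47]]
```

Emit:
{"name": "move_arm", "arguments": {"rows": [{"tx": 24, "ty": 13, "tz": 0, "spin": 0, "grip": 0.8}, {"tx": 24, "ty": 13, "tz": 0, "spin": 0, "grip": 0.8}, {"tx": 24, "ty": 13, "tz": 0, "spin": 0, "grip": 0.8}, {"tx": 24, "ty": 13, "tz": 0, "spin": 0, "grip": 0.8}, {"tx": 0, "ty": 0, "tz": 10, "spin": 0, "grip": 0.8}]}}

```text
time_s: 6.05
eef_pos: [0.5557, -0.1868, 0.1876]
orientation: [0.0, 0.992, 0.122, 0.0]
ft_force: [-0.4, -0.5, -1.4]
width: 0.308
grip_force: 40.0
```

Emit:
{"name": "move_arm", "arguments": {"rows": [{"tx": 0, "ty": 0, "tz": 17, "spin": 0, "grip": 0.8}, {"tx": 0, "ty": 0, "tz": 12, "spin": 0, "grip": 0.8}, {"tx": 0, "ty": 0, "tz": 4, "spin": 0, "grip": 0.8}, {"tx": 0, "ty": 0, "tz": 0, "spin": 0, "grip": 0.8}, {"tx": 0, "ty": 0, "tz": 0, "spin": 0, "grip": 0.8}]}}

```text
time_s: 6.55
eef_pos: [0.5536, -0.1861, 0.1563]
orientation: [0.0, 0.993, 0.122, 0.0]
ft_force: [0.6, 0.5, -1.8]
width: 0.307
grip_force: 40.0
```

```bash
python3 - <<'E'
from h import *
n="side"; s=robot.read_state(); e=s["eef_pos"]; print(e,s["ft_force"])
p,d=vision.camera(n); q,_=vision.camera("top"); np.savez("side3.npz",p=p,d=d,e=e,q=q)
a=cv2.resize(p[115:175,250:320],None,fx=8,fy=8,interpolation=cv2.INTER_CUBIC); b=cv2.resize(q[160:220,285:315],None,fx=8,fy=8,interpolation=cv2.INTER_CUBIC)
cv2.imwrite("pics/l3.png",np.hstack([a,b]))
E
```

```text
[ 0.55357939 -0.18611317  0.15627084] [ 0.64489866  0.46361847 -1.84526862]
```

View pics/l3.png

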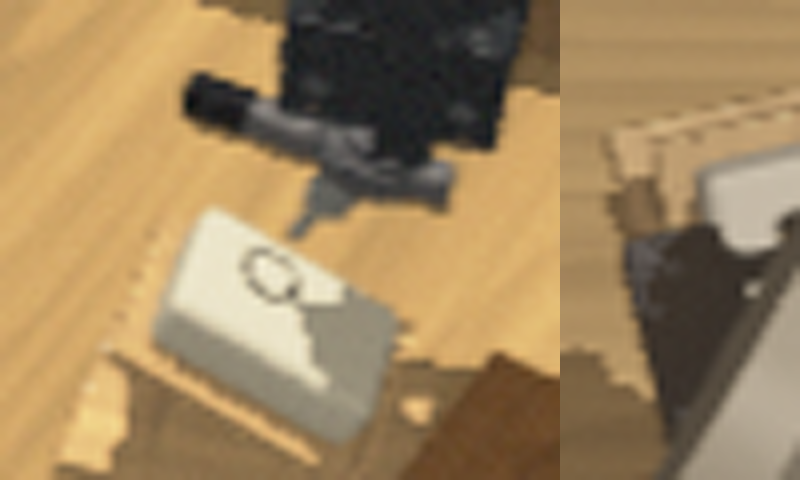

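The tip is at crop (297,236), above and just right of the ring, whose centre is at crop (270,275). It stands clear of the bar.

```bash
python3 - <<'E'
from h import *
z=np.load("side3.npz"); e=z["e"]; y=np.radians(14); u=np.array([np.cos(y),np.sin(y),0]); w=np.array([np.sin(y),-np.cos(y),0])
P=e+[0,0,.0187]; px=lambda q:[250+(q[0]+.5)/8-.5,115+(q[1]+.5)/8-.5]
T=onplane("side",[px((297,236)),px((318,209)),px((331,190))],P,w)
for t in T:
    v=t-P; print(t.round(4),(v@u*1e3).round(1),(v[2]*1e3).round(1),"r",(np.linalg.norm(v)*1e3).round(1),"tilt",np.degrees(np.arctan2(v@u,-v[2])).round(1))
b=np.radians(25); n=-u*np.sin(b)+np.array([0,0,np.cos(b)]); xb=u*np.cos(b)+np.array([0,0,np.sin(b)])
r=onz("side",[px((270,275))],.0736)[0]; print("ring now",r)
for R in (r,np.array([.5967,-.1753,.0736])):
  for th in(23.5,24.5):
    a=np.radians(th); t2=P-.0876*(-u*np.sin(a)+np.array([0,0,np.cos(a)]))
    for t in (T[0],t2): v=t-R; print("off n,xb,w mm",(np.array([v@n,v@xb,v@w])*1e3).round(1))
E
```

```text
[ 0.5883 -0.1775  0.0937] 35.8 -81.2 r 88.7 tilt 23.8
[ 0.5821 -0.179   0.1083] 29.4 -66.6 r 72.8 tilt 23.8
[ 0.5784 -0.1799  0.1183] 25.6 -56.7 r 62.2 tilt 24.3
ring now [ 0.59582848 -0.17426775  0.0736    ]
off n,xb,w mm [21.7  1.2  1.3]
off n,xb,w mm [22.8  0.8  1.3]
off n,xb,w mm [21.7  1.2  1.3]
off n,xb,w mm [22.8  2.3  1.3]
off n,xb,w mm [21.9  0.6  0.1]
off n,xb,w mm [23.1  0.3  0.1]
off n,xb,w mm [21.9  0.6  0.1]
off n,xb,w mm [23.1  1.8  0.1]
```

Emit:
{"name": "move_arm", "arguments": {"rows": [{"tx": 2, "ty": -0.7, "tz": 6, "spin": 0, "grip": 0.8}, {"tx": 2.5, "ty": 0, "tz": 6, "spin": 0, "grip": 0.8}, {"tx": 2.5, "ty": 0, "tz": 5.5, "spin": 0, "grip": 0.8}, {"tx": 0, "ty": 0, "tz": 0, "spin": 0, "grip": 0.8}, {"tx": 0, "ty": 0, "tz": 0, "spin": 0, "grip": 0.8}]}}

```text
time_s: 7.15
eef_pos: [0.5602, -0.1836, 0.138]
orientation: [-0.0, 0.993, 0.122, -0.0]
ft_force: [-0.2, -0.2, -2.5]
width: 0.31
grip_force: 40.0
```

Emit:
{"name": "move_arm", "arguments": {"rows": [{"tx": 0, "ty": 0, "tz": 0, "spin": 0, "grip": 0.8}, {"tx": 0, "ty": 0, "tz": 0, "spin": 0, "grip": 0.8}]}}

```text
time_s: 7.35
eef_pos: [0.5602, -0.1837, 0.1385]
orientation: [0.0, 0.993, 0.122, 0.0]
ft_force: [0.1, 0.7, -2.6]
width: 0.305
grip_force: 40.0
```

```bash
python3 - <<'E'
from h import *
F=[]
for i in range(4):
    p,d=vision.camera("side"); s=robot.read_state(); F.append(s["ft_force"])
e=s["eef_pos"]; print(e,np.mean(F,0),np.std(F,0)); np.savez("side4.npz",p=p,d=d,e=e)
cv2.imwrite("pics/l4.png",cv2.resize(p[115:175,250:320],None,fx=8,fy=8,interpolation=cv2.INTER_CUBIC))
E
```

```text
[ 0.56015541 -0.18366557  0.13837314] [ 0.21605117 -0.46389695 -1.98322412] [0.52477191 0.40900681 0.50752785]
```

View pics/l4.png

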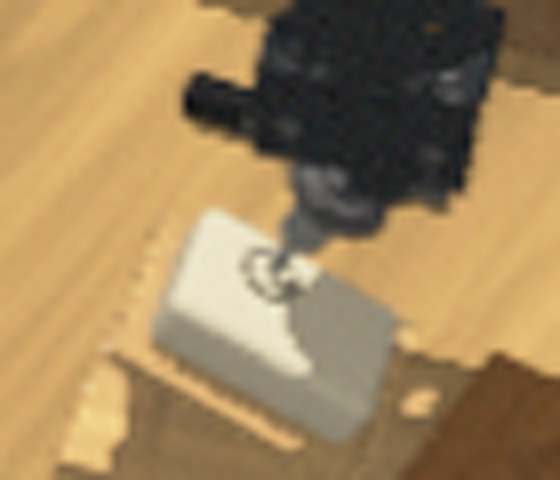

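The tip is now a few mm above the face, at crop (276,265), inside the ring centred at (270,275). Next I press in steps, watching the force.

Emit:
{"name": "move_arm", "arguments": {"rows": [{"tx": 0.8, "ty": 0, "tz": 1.8, "spin": 0, "grip": 0.8}, {"tx": 0.8, "ty": 0, "tz": 1.8, "spin": 0, "grip": 0.8}, {"tx": 0.9, "ty": 0, "tz": 1.8, "spin": 0, "grip": 0.8}, {"tx": 0.9, "ty": 0, "tz": 1.8, "spin": 0, "grip": 0.8}, {"tx": 0, "ty": 0, "tz": 0, "spin": 0, "grip": 0.8}], "grip_force": 50}}

```text
time_s: 8.05
eef_pos: [0.5635, -0.1829, 0.1309]
orientation: [0.0, 0.993, 0.122, -0.0]
ft_force: [-0.5, -0.8, 0.5]
width: 0.308
grip_force: 50.0
```

```bash
cat > f.py <<'E'
from h import *
y=np.radians(14);b=np.radians(25); u=np.array([np.cos(y),np.sin(y),0]); n=-u*np.sin(b)+np.array([0,0,np.cos(b)])
F=[]
for i in range(10):
    p,d=vision.camera("side"); s=robot.read_state(); F.append(s["ft_force"])
e=s["eef_pos"]; F=np.array(F); d=F.mean(0)-[.3,0,-2.]; print(e,F.mean(0).round(2),"n force",d@n,"+-",(F@n).std()/3, "t",s["time_s"])
print("advance since l4 mm",(np.array([0.56015541,-0.18366557,0.13837314])-e)@n*1e3); np.savez("last.npz",p=p,e=e)
cv2.imwrite("pics/last.png",cv2.resize(p[115:175,250:320],None,fx=8,fy=8,interpolation=cv2.INTER_CUBIC))
E
python3 f.py
```

```text
[ 0.56345644 -0.18287483  0.13109876] [-1.13 -0.65  0.54] n force 2.959312190200939 +- 0.13069869430330947 t 8.55
advance since l4 mm 8.027308096986008
```

Emit:
{"name": "move_arm", "arguments": {"rows": [{"tx": 0.4, "ty": 0, "tz": 0.9, "spin": 0, "grip": 0.8}, {"tx": 0.4, "ty": 0, "tz": 0.9, "spin": 0, "grip": 0.8}, {"tx": 0, "ty": 0, "tz": 0, "spin": 0, "grip": 0.8}]}}

```text
time_s: 8.85
eef_pos: [0.5643, -0.1827, 0.1292]
orientation: [0.0, 0.993, 0.122, -0.0]
ft_force: [-1.2, -0.3, 0.8]
width: 0.303
grip_force: 50.0
```

```bash
python3 f.py
```

```text
[ 0.56425202 -0.18264783  0.12928674] [-0.9  -0.76  1.16] n force 3.435411876446059 +- 0.1932872864139666 t 9.35
advance since l4 mm 10.019000655198315
```

View pics/last.png

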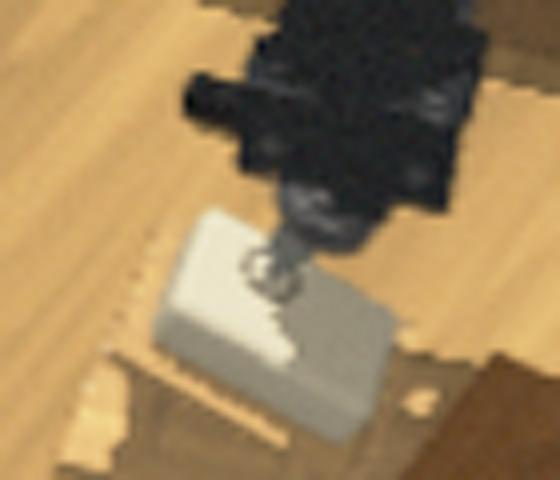

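The tip sits inside the ring at about crop (274,270), with about 3.4 N along the face normal. Half travel needs 3.4 N, and the distance advanced suggests it may be slightly under, so I'll add half a millimetre, let it settle and hand in.

Emit:
{"name": "move_arm", "arguments": {"rows": [{"tx": 0.2, "ty": 0, "tz": 0.5, "spin": 0, "grip": 0.8}, {"tx": 0, "ty": 0, "tz": 0, "spin": 0, "grip": 0.8}, {"tx": 0, "ty": 0, "tz": 0, "spin": 0, "grip": 0.8}, {"tx": 0, "ty": 0, "tz": 0, "spin": 0, "grip": 0.8}, {"tx": 0, "ty": 0, "tz": 0, "spin": 0, "grip": 0.8}]}}

```text
time_s: 9.85
eef_pos: [0.5644, -0.1826, 0.1288]
orientation: [0.0, 0.993, 0.122, 0.0]
ft_force: [-0.2, -0.6, 1.0]
width: 0.306
grip_force: 50.0
```

```bash
python3 f.py && python3 -c "
from cell import job
print(job.sign_off())"
```

```text
[ 0.56443858 -0.18258661  0.12874251] [-0.79 -1.32  1.55] n force 3.802654410311797 +- 0.17793106426705776 t 10.35
advance since l4 mm 10.595009582770977
the job is handed in; nothing more can be done
None
```

I handed the job in with the gauge still gripped and its tip inside the ring mark, leaning about 24° on the 25° face; the last force, about 3.8 N (±0.2) along the face normal, and the distance advanced put the plunger 7–9 mm in (half way is 8 mm).

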